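Zero the balance and start the run at the control station

ROBOT

A 7-joint arm with a two-finger parallel gripper is mounted at the origin on a cart in front of the work surface, level with it; the furniture and walls round the work are solid. World frame = base frame: x ahead of the robot, y to its left, z up, the work surface at z = 0. Lengths are in m, angles in rad, forces in N, time in s.
With the tool pointing down it reaches from about 0.4 to 0.85 m from the base axis. Payload 10.4 kg.
Tool frame: the origin (TCP) lies on the centre line of the jaws, within the pads' length; the fingertips stand 17 mm ahead of it and the grasp point (between the pads) lies 2 mm behind it; z points along the fingers, y is the line along which they close (so a half turn about z gives the same grasp; the last joint's range is limited). The gripper opens to 85 mm and grips with 20 to 120 N. Pads are 22 mm wide; open, the fingers measure 114 mm over their backs; the gripper's body (76 mm by 85 mm) begins 54 mm behind the grasp point. The pads swing forward as they close: fully open they stand 13 mm farther back than shut.
Start: joints at [1.15, 0.332, -0.065, 1.46, 0.022, 1.35, -0.088], TCP at [0.242, -0.576, 0.248] pointing down, gripper open.
Joint ranges: [-2.6, 2.6], [-0.5, 2.12], [-1.47, 1.34], [0.16, 2.42], [-1.27, 4.41], [0.06, 2.06], [-2.6, 2.6]. Speed limits (rad/s): [2.22, 2.22, 2.79, 2.79, 3.14, 3.14, 3.14].

INTERFACE

Orientations are given as a unit quaternion [x, y, z, w].
In Python, from workcell import sensors, imaging, order, spotter gives the robot as it stands. The module is installed in compiled form; this text tells all that it offers.
- The arm moves only by the shell command python3 -m inch 'ROWS' [FORCE]. ROWS is JSON, a list that holds one entry, the list of rows, each a list of 7 numbers: the shift along the tool's x, y, z in m, then the turn, a rotation vector about the tool's x, y, z in rad, then the closure, from -1 (fully open) to 1 (shut). In form: [[[x, y, z, ax, ay, az, hand], ...]]. A call has 1 to 10 rows; each row is the pose to reach, as a shift and turn from the pose commanded when the call began, along the tool's axes at that moment; what a row does not reach only later rows make up. A row lasts 1/10 s, in which the tool goes at most 50 mm and 8.59 degrees, less where a joint would pass 70% of its speed; a pose out of reach is approached as far as the arm can. A call with a gripper value outside its range is refused whole. The fingers move at their own pace and stop on an object; FORCE is the grip in N (left out, the last holds). Time passes only in rows, so rows that repeat a pose let the fingers close. It gives the time, the measured TCP pose, the force, the opening and the grip force at its end, in the units of the state.
- sensors.get_obs(): the state, without advancing time (a new reading comes with each control period).
- imaging.camera(name): name is "side" or "top" or "wrist"; returns the picture (400x640x3 uint8, blue, green, red); there is no depth.
- imaging.calibration(name): a dict with "mtx" (3x3 intrinsics, pixels), "D" ([k1, k2, p1, p2, k3] as OpenCV has them; the pictures are not rectified), "R" (3x3) and "t" (3): a world point X has camera coordinates R X + t; the wrist camera has in their place "tool_from_camera" (4x4, takes a point from camera to tool coordinates, whose origin is the TCP and whose axes are the flange's). Camera axes: x right, y down, z forward; pixel columns grow to the right and rows downward; lengths in m; the calibration is good to about 2 mm. A picture is of the moment at which its call begins: read the wrist's pose just before it. calibration takes no time and is no camera call.
- order.hand_in(): hands the job in; it is judged then, once.
Trained networks look in the newest picture that a camera, given by its name, has taken for a name from the list of things; names that differ only in an ending like _2 or _b are one class to them, and where a whole thing is asked for, a point or a joint stands for the part that bears it (a point fixed in the world has none). Each returns a list of dicts, best first, with "conf" (0 to 1); they miss things now and then, are a little off and sometimes report something else, mostly with a low value. They report only what shows in the picture. A call takes as long as a camera call.
- spotter.look_for(label, camera): "pixel" ([column, row] in pixels, amid what is visible of it).
The state is a dict: "clock": time; "joint_pos": joint angles; "joint_velocities": joint speeds; "tau": joint torques, N m; "position": TCP position; "ee_rot": TCP orientation; "ft_force": force on the tool from outside, world axes, zero at the start; "torque": the same for the moment, N m; "grip_width": opening from 0.0 (shut) to 1.0 (fully open); "grasp_force": force on a finger pad.
Only numpy, scipy, OpenCV 4.12 (cv2) and the standard library are available. Lean on these libraries where they do the work, as an engineer would, in place of code of your own. Each camera call takes 0.05 s, during which the arm holds its last target. There are 200 camera calls.

TASK

The sample is loaded: use the grey three-button control station on the worktop to zero the balance and then start the run. From above, first push its square key fully down and let it spring back up, then do the same with its wide round mushroom-headed button; do not press the small round button.

Things in the scene. Friction and masses are not known exactly. Their poses are not given: they have to be found in the camera images.
- square_key_top (a point): Centre of the top of the square key (moves straight down with it): black, 24 x 24 mm, 12 mm above the station's plate, 57 mm above the worktop. A spring returns it: it begins to move at about 1.5 N and is fully down, 6 mm, at about 4.5 N. The three buttons stand in one row along the station, 62 mm apart, in any order. z is up, y along the row.
- start_button_top (a point): Centre of the top of the start button (moves straight down with it): black round mushroom head 40 mm across (flat top 32 mm), 22 mm above the plate, 67 mm above the worktop. A spring returns it: it begins to move at about 1.5 N and is fully down, 6 mm, at about 4.5 N. The station is a fixed grey box 90 x 205 mm, its plate 45 mm above the worktop, turned up to 26 degrees. z is up, y along the row.
- small_button_top (a point): Centre of the top of the small round button, not to be pressed: black, flat, 17 mm across, 12 mm above the station's plate, 57 mm above the worktop. Same spring and 6 mm travel.

How it is judged:
By the outcome, as a careful person would: the job done as asked, in the order asked, and still so for the second after the job is handed in, with the robot touching nothing.
It also fails if it takes over 35 s, if anything falls off the work surface, if the arm or the gripper's body presses on something with over 40 N, if the wrist force passes 120 N, or if a joint passes its speed limit or range.

## Working session

There is one attempt and no reset: what is moved stays moved. The work goes in short steps, Python scripts to look and compute and a shell command to move; the robot and the scene stay as the last step left them, time stands still between calls to the robot, and variables do not carry over. Pictures are saved under pics/ and viewed, at most 10 in all, crops included, and the job is handed in when it is done.

```bash
mkdir -p pics; cat > h.py <<'E'
import numpy as np, cv2
from scipy.spatial.transform import Rotation as Ro
from workcell import sensors, imaging, order, spotter
L={'square_key_top':.057,'start_button_top':.067,'small_button_top':.057}
def world(cam,px,z,o=None):
    c=imaging.calibration(cam); n=cv2.undistortPoints(np.array([[px]],float),np.array(c['mtx']),np.array(c['D']))[0,0]
    d=np.array([n[0],n[1],1.])
    if cam=='wrist':
        T=np.array(c['tool_from_camera']); R=Ro.from_quat(o['ee_rot']).as_matrix()
        p=R@T[:3,3]+o['position']; d=R@T[:3,:3]@d
    else:
        R=np.array(c['R']); p=-R.T@np.array(c['t']); d=R.T@d
    return p+d*(z-p[2])/d[2]
def look(cam,name):
    o=sensors.get_obs(); im=imaging.camera(cam); cv2.imwrite(f'pics/{name}.png',im)
    for l,z in L.items():
        for r in spotter.look_for(l,cam)[:3]: print(cam,l,round(r['conf'],2),np.round(r['pixel']),np.round(world(cam,r['pixel'],z,o),4))
    return o
E
python3 - <<'E'
from h import *
for c in ('top','side','wrist'): o=look(c,c+'0')
print({k:np.round(o[k],3) for k in('clock','position','ee_rot','ft_force','grip_width')}, Ro.from_quat(o['ee_rot']).as_matrix().round(3))
a=cv2.imread('pics/top0.png');b=cv2.imread('pics/side0.png');cv2.imwrite('pics/both.png',cv2.resize(np.vstack([a,b]),(480,600)))
E
```

```text
top square_key_top 0.54 [310. 236.] [ 0.4341 -0.1924  0.057 ]
top square_key_top 0.41 [277. 226.] [ 0.4521 -0.1324  0.057 ]
top start_button_top 0.77 [245. 215.] [ 0.4718 -0.0748  0.067 ]
top small_button_top 0.49 [278. 227.] [ 0.4506 -0.1335  0.057 ]
side square_key_top 0.57 [352. 239.] [ 0.4313 -0.1639  0.057 ]
side start_button_top 0.79 [310. 259.] [ 0.4766 -0.0663  0.067 ]
{'clock': np.float64(0.4), 'position': array([ 0.242, -0.576,  0.248]), 'ee_rot': array([ 0.98 ,  0.198, -0.   , -0.   ]), 'ft_force': array([0.829, 0.393, 0.7  ]), 'grip_width': np.float64(1.002)} [[ 0.922  0.387 -0.   ]
 [ 0.387 -0.922  0.   ]
 [-0.    -0.    -1.   ]]
```

View pics/top0.png

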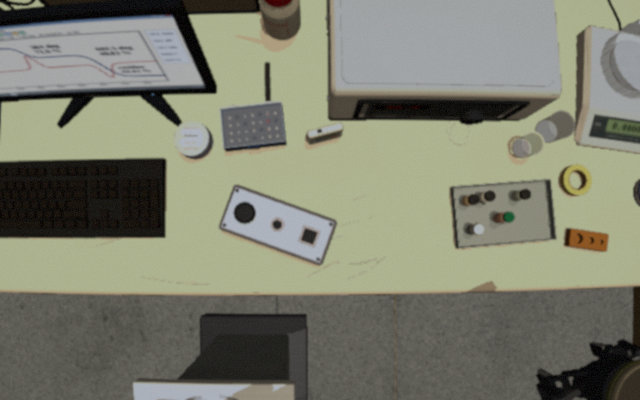

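The top picture shows the station centred at (277,225). The mushroom is at (245,212), the small button in the middle at (277,226), and the square key at (310,236). The first detections for each match this. I'll move above the square key with the gripper closing and turned to line up with the station.

```bash
python3 -m inch '[[[0.325,-0.28,0.03,0,0,0.71,1],[0.325,-0.28,0.03,0,0,0.71,1],[0.325,-0.28,0.03,0,0,0.71,1],[0.325,-0.28,0.03,0,0,0.71,1],[0.325,-0.28,0.03,0,0,0.71,1],[0.325,-0.28,0.03,0,0,0.71,1],[0.325,-0.28,0.03,0,0,0.71,1],[0.325,-0.28,0.03,0,0,0.71,1],[0.325,-0.28,0.03,0,0,0.71,1],[0.325,-0.28,0.03,0,0,0.71,1]]]' 20
python3 -m inch '[[[0,0,0,0,0,0,1],[0,0,0,0,0,0,1],[0,0,0,0,0,0,1]]]'
python3 - <<'E'
from h import *
o=look('wrist','wrist1'); look('top','top1')
print({k:np.round(o[k],3) for k in('clock','position','joint_pos','ft_force','grip_width')}, Ro.from_quat(o['ee_rot']).as_matrix().round(3))
E
```

```text
clock: 1.6
position: [0.4354, -0.1869, 0.2184]
ee_rot: [0.988, -0.151, 0.0, -0.001]
ft_force: [-0.1, -1.0, 0.5]
grip_width: -0.002
grasp_force: 0.0
clock: 1.9
position: [0.4328, -0.1935, 0.2184]
ee_rot: [0.988, -0.157, 0.0, 0.0]
ft_force: [-0.4, 0.6, 0.2]
grip_width: 0.003
grasp_force: 0.0
wrist square_key_top 0.97 [314. 178.] [ 0.4353 -0.1908  0.057 ]
wrist start_button_top 0.92 [168. 172.] [ 0.4821 -0.0747  0.067 ]
wrist small_button_top 0.82 [247. 172.] [ 0.4587 -0.1368  0.057 ]
top start_button_top 0.54 [241. 210.] [ 0.4802 -0.0682  0.067 ]
{'clock': np.float64(1.9), 'position': array([ 0.433, -0.193,  0.218]), 'joint_pos': array([ 0.66 ,  0.039, -0.341,  1.871,  0.014,  1.234, -1.571]), 'ft_force': array([-0.4  ,  0.648,  0.152]), 'grip_width': np.float64(0.003)} [[ 0.951 -0.309  0.   ]
 [-0.309 -0.951 -0.   ]
 [ 0.     0.    -1.   ]]
```

View pics/wrist1.png

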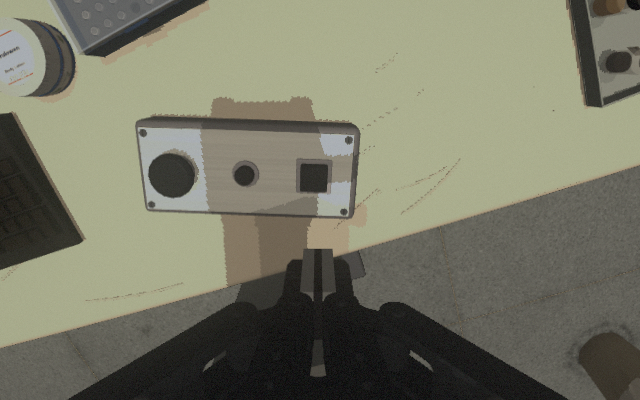

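The wrist picture shows the square key at (314,178), the small button at (245,174) and the mushroom at (171,175). The detections agree to within about 3 px. I'll descend on the square key.

```bash
python3 -m inch '[[[0.001,-0.003,0.04,0,0,0,1],[0.001,-0.003,0.08,0,0,0,1],[0.001,-0.003,0.11,0,0,0,1],[0.001,-0.003,0.12,0,0,0,1],[0.001,-0.003,0.123,0,0,0,1],[0.001,-0.003,0.123,0,0,0,1],[0.001,-0.003,0.123,0,0,0,1]]]'
python3 - <<'E'
from h import *
look('side','side1'); look('wrist','wrist2')
a=cv2.imread('pics/side1.png')[150:350,200:500];b=cv2.imread('pics/wrist2.png')
cv2.imwrite('pics/m.png',np.vstack([cv2.resize(a,(450,300)),cv2.resize(b,(450,281))]))
E
```

```text
clock: 3.0
position: [0.4362, -0.19, 0.0969]
ee_rot: [0.988, -0.155, 0.001, 0.0]
ft_force: [-0.5, 0.0, 0.2]
grip_width: 0.0
grasp_force: 0.0
side square_key_top 0.49 [353. 239.] [ 0.4304 -0.166   0.057 ]
side start_button_top 0.65 [310. 261.] [ 0.4759 -0.0619  0.067 ]
side small_button_top 0.51 [333. 250.] [ 0.4536 -0.1197  0.057 ]
wrist square_key_top 0.92 [317. 234.] [ 0.441  -0.1908  0.057 ]
wrist start_button_top 0.78 [ 87. 237.] [ 0.4805 -0.0779  0.067 ]
wrist small_button_top 0.59 [209. 233.] [ 0.4594 -0.1356  0.057 ]
```

View pics/m.png

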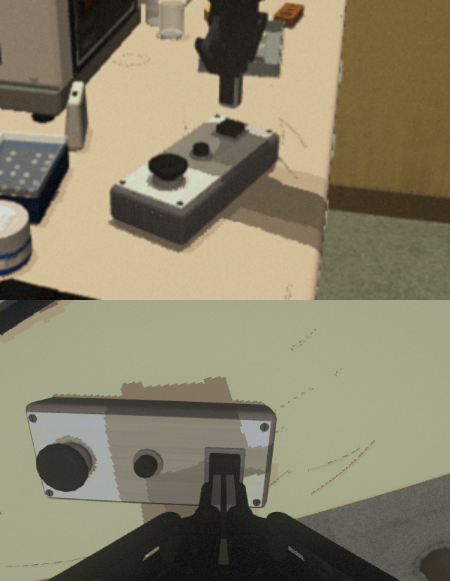

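The tip is above the key in both views, with the key at (225,462) in the wrist half. Next I'll lower in small steps.

```bash
python3 -m inch '[[[0.0015,0,0.01,0,0,0,1],[0.0015,0,0.017,0,0,0,1],[0.0015,0,0.02,0,0,0,1],[0.0015,0,0.022,0,0,0,1],[0.0015,0,0.022,0,0,0,1]]]'
python3 -m inch '[[[0,0,0.001,0,0,0,1],[0,0,0.002,0,0,0,1],[0,0,0.003,0,0,0,1],[0,0,0.003,0,0,0,1]]]'
python3 -m inch '[[[0,0,0.001,0,0,0,1],[0,0,0.002,0,0,0,1],[0,0,0.002,0,0,0,1]]]'
```

```text
clock: 3.9
position: [0.4363, -0.19, 0.073]
ee_rot: [0.988, -0.155, -0.0, -0.0]
ft_force: [-1.4, 0.1, 1.5]
grip_width: 0.001
grasp_force: 0.9
clock: 4.3
position: [0.4367, -0.1901, 0.0704]
ee_rot: [0.988, -0.155, 0.0, 0.0]
ft_force: [-1.4, 0.6, 2.7]
grip_width: -0.001
grasp_force: 1.6
clock: 4.6
position: [0.4367, -0.1901, 0.0683]
ee_rot: [0.988, -0.155, 0.0, 0.0]
ft_force: [-1.7, 0.2, 4.7]
grip_width: 0.002
grasp_force: 2.1
```

Force is rising along the spring's curve. I'll push to the stop.

```bash
python3 -m inch '[[[0,0,0.001,0,0,0,1],[0,0,0.002,0,0,0,1],[0,0,0.002,0,0,0,1],[0,0,0.002,0,0,0,1]]]'
python3 -m inch '[[[0,0,0.001,0,0,0,1],[0,0,0.0015,0,0,0,1],[0,0,0.0015,0,0,0,1]]]'
```

```text
clock: 5.0
position: [0.4368, -0.1902, 0.0678]
ee_rot: [0.988, -0.155, 0.0, 0.0]
ft_force: [-9.2, 4.2, 23.5]
grip_width: 0.003
grasp_force: 12.0
clock: 5.3
position: [0.4369, -0.1902, 0.0674]
ee_rot: [0.988, -0.156, 0.0, 0.001]
ft_force: [-16.1, 6.7, 41.2]
grip_width: -0.001
grasp_force: 20.6
```

Bottomed out, with the stop force far above 4.5 N. Now lift and move over the mushroom.

```bash
python3 -m inch '[[[0,0,-0.01,0,0,0,1],[0,0,-0.04,0,0,0,1],[0,0,-0.08,0,0,0,1],[0,0,-0.08,0,0,0,1],[0.0065,-0.04,-0.08,0,0,0,1],[0.0065,-0.08,-0.08,0,0,0,1],[0.0065,-0.12,-0.08,0,0,0,1],[0.0065,-0.12,-0.08,0,0,0,1],[0.0065,-0.12,-0.08,0,0,0,1]]]'
python3 - <<'E'
from h import *
o=look('wrist','wrist3'); print(o['position'],o['ft_force'])
E
```

```text
clock: 6.2
position: [0.4796, -0.0772, 0.1442]
ee_rot: [0.988, -0.154, -0.0, -0.0]
ft_force: [0.0, -1.0, -0.7]
grip_width: -0.0
grasp_force: 0.0
wrist square_key_top 0.82 [492. 220.] [ 0.4357 -0.1903  0.057 ]
wrist start_button_top 0.64 [312. 216.] [ 0.481  -0.0738  0.067 ]
wrist small_button_top 0.77 [404. 212.] [ 0.4611 -0.1329  0.057 ]
[ 0.479619   -0.0772206   0.14421512] [ 0.04379208 -0.96027965 -0.7349349 ]
```

View pics/wrist3.png

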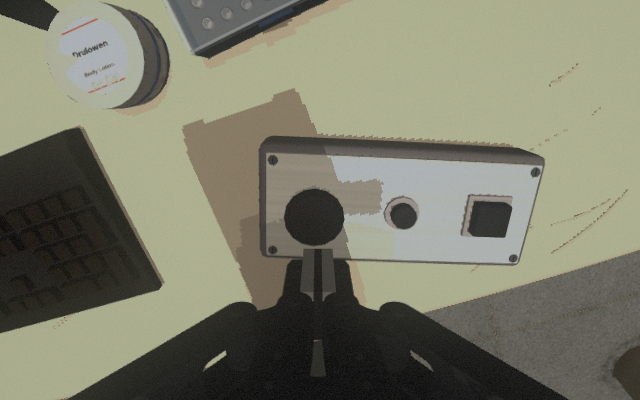

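The mushroom is centred at (314,217), and the square key is back up at (490,219). The tip needs about 2 mm along the row, then press.

```bash
python3 -m inch '[[[0,-0.002,0.03,0,0,0,1],[0,-0.002,0.048,0,0,0,1],[0,-0.002,0.056,0,0,0,1],[0,-0.002,0.06,0,0,0,1],[0,-0.002,0.06,0,0,0,1]]]'
python3 -m inch '[[[0,0,0.001,0,0,0,1],[0,0,0.002,0,0,0,1],[0,0,0.003,0,0,0,1],[0,0,0.003,0,0,0,1]]]'
python3 -m inch '[[[0,0,0.001,0,0,0,1],[0,0,0.002,0,0,0,1],[0,0,0.003,0,0,0,1],[0,0,0.003,0,0,0,1]]]'
```

```text
clock: 6.9
position: [0.4804, -0.0764, 0.085]
ee_rot: [0.988, -0.156, 0.0, 0.0]
ft_force: [0.1, 0.1, 0.1]
grip_width: -0.002
grasp_force: 0.0
clock: 7.3
position: [0.4808, -0.0762, 0.0823]
ee_rot: [0.988, -0.155, 0.001, 0.0]
ft_force: [1.7, -0.3, 2.0]
grip_width: 0.001
grasp_force: 1.1
clock: 7.7
position: [0.4807, -0.0761, 0.079]
ee_rot: [0.988, -0.155, 0.0, 0.0]
ft_force: [2.7, -1.3, 4.8]
grip_width: 0.001
grasp_force: 1.9
```

```bash
python3 -m inch '[[[0,0,0.001,0,0,0,1],[0,0,0.002,0,0,0,1],[0,0,0.003,0,0,0,1],[0,0,0.003,0,0,0,1],[0,0,0.003,0,0,0,1]]]'
```

```text
clock: 8.2
position: [0.4809, -0.0761, 0.0777]
ee_rot: [0.988, -0.155, 0.001, 0.0]
ft_force: [-6.1, 0.2, 27.1]
grip_width: 0.0
grasp_force: 13.6
```

Bottomed at 27 N. Retract and check.

```bash
python3 -m inch '[[[0,0,-0.01,0,0,0,1],[0,0,-0.04,0,0,0,1],[0,0,-0.08,0,0,0,1],[0,0,-0.12,0,0,0,1],[0,0,-0.12,0,0,0,1],[0,0,-0.12,0,0,0,1]]]'
python3 - <<'E'
from h import *
look('wrist','wrist4');look('side','side4')
a=cv2.imread('pics/side4.png')[150:350,200:500];b=cv2.imread('pics/wrist4.png')
cv2.imwrite('pics/m4.png',np.vstack([cv2.resize(a,(450,300)),cv2.resize(b,(450,281))]))
E
```

```text
clock: 8.8
position: [0.4799, -0.0758, 0.1957]
ee_rot: [0.988, -0.155, -0.0, 0.0]
ft_force: [-0.7, -0.9, -0.6]
grip_width: 0.003
grasp_force: 0.0
wrist square_key_top 0.79 [463. 195.] [ 0.4362 -0.1895  0.057 ]
wrist start_button_top 0.94 [316. 191.] [ 0.4807 -0.0745  0.067 ]
wrist small_button_top 0.89 [390. 189.] [ 0.4604 -0.1316  0.057 ]
side square_key_top 0.49 [353. 236.] [ 0.4318 -0.1742  0.057 ]
side start_button_top 0.84 [310. 259.] [ 0.4775 -0.067   0.067 ]
side small_button_top 0.61 [333. 249.] [ 0.4542 -0.1232  0.057 ]
```

View pics/m4.png

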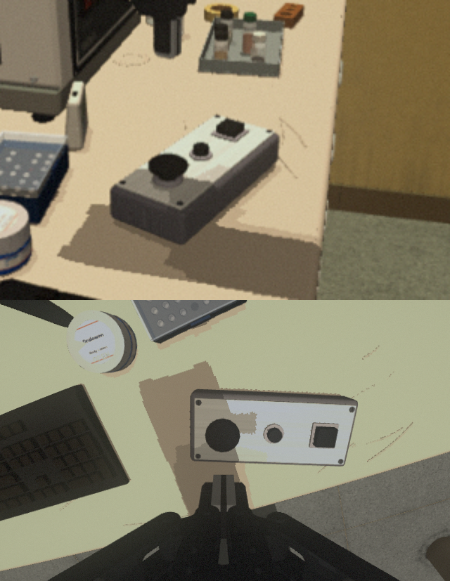

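All three buttons are up: mushroom at (168,165), small at (201,150), square at (231,128) in the side half. The arm is clear of the station.

```bash
python3 -c "from workcell import order; print(order.hand_in())"
```

```text
the job is handed in; nothing more can be done
None
```

I pushed the square key fully down and let it spring back, then did the same with the mushroom button; the small button was not pressed, the arm ended clear of the station, and the job was handed in at about 9 s (the hand-in returned no verdict).

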